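Hang the weighing chain on the spring balance

ROBOT

A 6-joint arm with a two-finger parallel gripper is mounted at the origin on the work surface. World frame = base frame: x ahead of the robot, y to its left, z up, the work surface at z = 0. Lengths are in m, angles in rad, forces in N, time in s.
With the tool pointing down it reaches from about 0.35 to 0.975 m from the base axis. Payload 4.9 kg.
Tool frame: the origin (TCP) lies on the front face of the gripper's body, between the roots of the fingers; the fingertips stand ctrl.tip_extent ahead of it and the grasp point (between the pads) lies 54 mm ahead of it (ctrl.tip_extent is the distance from the TCP to the fingertips, in m); z points along the fingers, y is the line along which they close (so a half turn about z gives the same grasp; the last joint's range is limited). The gripper opens to 85 mm and grips with 20 to 120 N. Pads are 22 mm wide; open, the fingers measure 114 mm over their backs; the gripper's body (76 mm by 85 mm) begins 54 mm behind the grasp point. The pads swing forward as they close: fully open they stand 13 mm farther back than shut.
Start: joints at [-1.39, 0.053, 1.613, -0, 1.476, -0.119], TCP at [0.185, -0.597, 0.304] pointing down, gripper open.
Joint ranges: [-3.01, 3.01], [-1.01, 2.22], [0.06, 2.58], [-1.02, 4.17], [0.09, 2.62], [-3.14, 3.14]. Speed limits (rad/s): [2.57, 2.57, 3.14, 3.14, 3.14, 3.14].

INTERFACE

Orientations are given as a rotation vector (axis times angle).
In Python, from station import ctrl gives the robot as it stands.
- The arm moves only by the tool apply_moves, never from a script. Its argument "rows" is one flat list of numbers, 6 for each row, row after row: the shift along the tool's x, y, z normalised to -1 to 1, where 1 is 0.6 m, then the turn, a rotation vector about the tool's x, y, z normalised to -1 to 1, where 1 is 90 degrees. A call has 1 to 20 rows; each row is the pose to reach, as a shift and turn from the pose commanded when the call began, along the tool's axes at that moment; what a row does not reach only later rows make up. A row lasts 1/10 s, in which the tool goes at most 50 mm and 8.59 degrees, less where a joint would pass 70% of its speed; a pose out of reach is approached as far as the arm can. A call with a number of a shift or a turn outside -1 to 1 is refused whole. A call with a gripper value outside its range is refused whole. "grip" is the opening, from 0 (shut) to 1 (fully open), set as the call begins (left out, the last holds). The fingers move at their own pace and stop on an object; "grip_force" is the grip in N (left out, the last holds). Time passes only in rows, so rows that repeat a pose let the fingers close. It gives the time, the measured TCP pose, the force, the opening and the grip force at its end, in the units of the state.
- ctrl.get_obs(): the state, without advancing time (a new reading comes with each control period).
- ctrl.get_image(name): name is "scene" or "top"; returns (picture, depth): 400x640x3 uint8, blue, green, red; 400x640 float32, m along the optical axis (not along the pixel's ray), 0 where there is no reading.
- ctrl.camera_model(name): a dict with "mtx" (3x3 intrinsics, pixels), "R" (3x3) and "t" (3): a world point X has camera coordinates R X + t. Camera axes: x right, y down, z forward; pixel columns grow to the right and rows downward; lengths in m; the calibration is good to about 2 mm. A picture is of the moment at which its call begins. camera_model takes no time and is no camera call.
- ctrl.finish_job(): hands the job in; it is judged then, once.
The state is a dict: "t": time; "q": joint angles; "dq": joint speeds; "effort": joint torques, N m; "tool_pos": TCP position; "tool_rot": TCP orientation; "contact_force": force on the tool from outside, world axes, zero at the start; "wrist_torque": the same for the moment, N m; "opening": finger opening in m; "grip_force": force on a finger pad.
Only numpy, scipy, OpenCV 4.12 (cv2) and the standard library are available. Lean on these libraries where they do the work, as an engineer would, in place of code of your own. Each camera call takes 0.05 s, during which the arm holds its last target. There are 200 camera calls.

TASK

Set up the weighing chain for the soil samples: lift the hanger frame by its black sleeve and hang its top bar in both hooks of the spring balance, and let go. Then, with the frame hanging there, hang the weighing pan by its hook on the frame's lower rod, fully home in the dip of the rod (wherever along the rod the dip has been left), and let it hang free and still. Work gently: do not overload the balance or press hard on the rod, and leave the other things on the bench where they are.

Things in the scene. Friction and masses are not known exactly. Their poses are not given: they have to be found in the camera images.
- balance_seat (a point): Seat of the hanger's top bar, midway between the two upturned hooks of the spring balance, 310 mm above the table unloaded. Hooks: at y = +-62 mm of this point, 8 mm round wire, each a trough that takes the 10 mm bar from straight above and centres it (mouth +-11 mm in x); tip 12 mm above this point on the -x side, back shoulder 10 mm above it. x points back to the column, z up.
- stand: Fixed stand of the balance, origin on the table under balance_seat, same axes: grey base plate 12 mm high reaching 38 mm in front (-x) of the seat, aluminium column behind it from x = 104 mm, 345 mm high; grey cross-head 150 mm wide carrying the hooks from x = 78 mm. Nothing stands above or in front of the hooks; bring the frame in from the front, its side plates outside the hooks.
- balance (a joint): How far the cross-head is pulled down, m: 0 unloaded, then 1 mm for each 1.2 N of load (no preload worth counting), bottom stop at 0.025. Above 0.013 (about 15 N, the end of its scale) the balance is overloaded.
- frame_grip (a point): Centre of the black square sleeve (16 x 44 x 16 mm, long in y) in the middle of the hanger frame's 10 mm round top bar, 140 mm above the frame's feet. x is the frame's depth, y runs along the bar, z up. Grip it from above, fingers closing along x. It may hang with either face to the column.
- frame: The hanger frame, 0.25 to 0.33 kg: steel top bar between two aluminium side plates (44 mm deep in x, 4 mm thick, 150 mm high, at y = +-77 mm) on which it stands free; lower rod between them (see rod_line). Hung, it pivots about the top bar and swings for some seconds when let go. Origin between its feet, z up.
- bar_left (a point): Point on the axis of the frame's top bar 62 mm to the +y side of frame_grip, where one balance hook goes (axes as the frame). The frame has about +-7 mm of sideways play on the hooks.
- bar_right (a point): The same, 62 mm to the -y side of frame_grip.
- rod_line (a point): The frame's lower loop: axis of the lower rod midway between the side plates, 100 mm under frame_grip. 8 mm steel rod along y, 244 mm long, stuck through both plates, stiff (30 N). It has one U dip, 12 mm deep, 10 mm wide inside, that lies anywhere from -40 to +40 mm in y from this point: not measured. See it or slide the pan's hook along the rod under some 3 N until it drops in.
- pan_hook (a point): Underside of the arch of the pan's hook, 130 mm above the pan's foot. Hook of 7 mm wire in the pan's x-z plane, 15 mm clear inside, spindle at x = -10 mm, tip at x = +14 mm reaching 18 mm below this point. Resting on the straight rod this point is 4 mm above rod_line; home in the dip it is 8 mm below rod_line.
- pan_grip (a point): Centre of the pan's black side grip, a block 30 (x) x 12 (y) x 34 (z) mm, 90 mm to the -x side of pan_hook and 55 mm lower, 75 mm above the pan's foot. Grip it from above, fingers closing along y. With this grip on the hooks' tip side (stand's -x), the gripper passes down in front of the hung frame.
- pan: The weighing pan, 0.11 to 0.22 kg: steel dish 80 mm across, 16 mm high, with a spindle that ends in a hook above the dish's centre (see pan_hook) and a side grip. It hangs about upright. Origin under the dish's centre, z up.
- beaker0: Bystander: empty glass beaker, 62 mm across, 78 mm high, origin under its foot.
- beaker1: Bystander: as beaker0.
- beaker2: Bystander: as beaker0.
- jar: Bystander: brown sample jar with white cap, 72 mm across, 95 mm high, origin under its foot.
- dish: Bystander: plain steel dish 80 mm across, 16 mm high, no spindle or hook.
- spatula: Bystander: steel spoon 160 mm long, lying flat.
- vial: Bystander: small amber vial, 28 mm across, 55 mm high.

How it is judged:
By the outcome, as a careful person would: the job done as asked, in the order asked, and still so for the second after the job is handed in, with the robot touching nothing.
It also fails if it takes over 72 s, if anything falls off the work surface, if the arm or the gripper's body presses on something with over 40 N, if the wrist force passes 120 N, or if a joint passes its speed limit or range.

## Working session

There is one attempt and no reset: what is moved stays moved. The work goes in short steps, Python scripts to look and compute and a tool call to move; the robot and the scene stay as the last step left them, time stands still between calls to the robot, and variables do not carry over. Pictures are saved under pics/ and viewed, at most 10 in all, crops included, and the job is handed in when it is done.

Besides the shell and the picture viewer there is one more tool, called after "Emit:" by a JSON object that holds its "api" and its "payload". apply_moves: Moves the arm, as the interface text tells. Its arguments: {"type":"object","properties":{"rows":{"type":"array","items":{"type":"number"}},"grip":{"type":"number"},"grip_force":{"type":"number"}},"required":["rows"]}

```bash
mkdir -p pics; ls
python3 - <<'E'
from station import ctrl
import cv2,numpy as np
o=ctrl.get_obs();print(o, ctrl.tip_extent)
for n in("scene","top"):
    im,d=ctrl.get_image(n);cv2.imwrite(f"pics/{n}0.png",im);np.save(f"pics/{n}0.npy",d)
    m=ctrl.camera_model(n);print(n,m, -m["R"].T@m["t"])
E
```

```text
pics
{'t': 0.0, 'q': array([-1.38997424e+00,  5.33555700e-02,  1.61428200e+00, -6.26570977e-06,
        1.47600917e+00, -1.18998140e-01]), 'dq': array([-1.09488727e-03,  4.57781644e-04, -7.58532582e-04,  6.07720808e-04,
       -1.60496491e-05,  1.87532281e-03]), 'effort': array([ 4.78802958e-04, -3.93679583e+01, -3.70177925e+01, -2.71463858e-05,
        7.07803789e-03, -9.23131438e-06]), 'tool_pos': array([ 0.18450747, -0.59665031,  0.30267084]), 'tool_rot': array([-3.10432811e+00, -4.68888843e-01,  1.09444068e-04]), 'contact_force': array([ 0.02003665, -0.71943301,  0.55738696]), 'wrist_torque': array([-2.21071771e-02, -7.72607332e-05, -6.84552451e-03]), 'grip_force': 0.0, 'opening': 0.08514226757150292} 0.0726
scene {'mtx': array([[424.8120674 ,   0.        , 316.37297441],
       [  0.        , 424.8120674 , 198.7494074 ],
       [  0.        ,   0.        ,   1.        ]]), 'R': array([[ 0.46342341,  0.88607719,  0.01029347],
       [ 0.45119087, -0.22594593, -0.86335117],
       [-0.76267001,  0.40474146, -0.50449857]]), 't': array([-0.2633378 , -0.04534357,  1.54899215])} [ 1.32386536 -0.40384893  0.74502755]
top {'mtx': array([[423.18890409,   0.        , 324.81572502],
       [  0.        , 423.18890409, 200.60530337],
       [  0.        ,   0.        ,   1.        ]]), 'R': array([[-0.01538561, -0.99987045, -0.00472981],
       [-0.99449858,  0.0157928 , -0.10355269],
       [ 0.10361397,  0.00311057, -0.99461272]]), 't': array([0.02000135, 0.56392261, 1.26216971])} [0.43034956 0.00716677 1.31386036]
```

View pics/scene0.png

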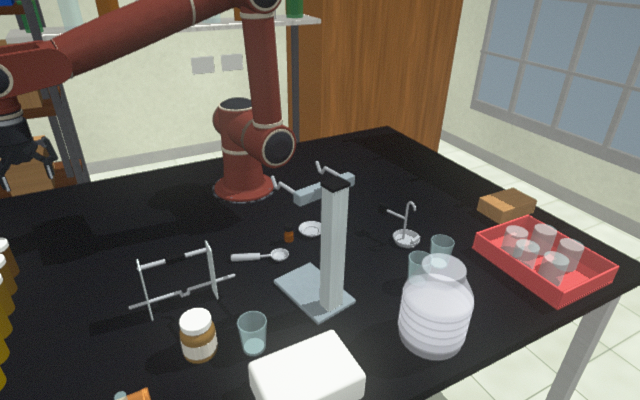

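View pics/top0.png

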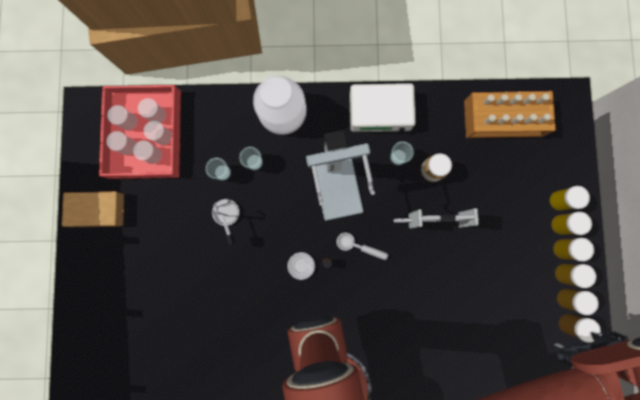

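The scene view shows the frame at (180,280), the stand at (320,240), the pan at (405,235) and the jar and a beaker behind the frame. In the top view the frame is at (415–475,217), the hooks at (318,200) and (370,190), the pan at (226,212) with its grip near (229,238), and the plain dish, vial and spatula at (300–385,250).

```bash
cat > h.py <<'E'
import cv2,numpy as np
from station import ctrl
def cloud(n,d):
    m=ctrl.camera_model(n);v,u=np.mgrid[0:400,0:640]
    r=np.stack([u,v,np.ones_like(u)],-1)@np.linalg.inv(m["mtx"]).T*d[...,None]
    P=(r-m["t"])@m["R"]; P[d==0]=np.nan; return P
def ray(n,uv,z):
    m=ctrl.camera_model(n);c=-m["R"].T@m["t"]
    r=np.array([*uv,1.])@np.linalg.inv(m["mtx"]).T@m["R"]
    return c+r*(z-c[2])/r[2]
def proj(n,X):
    m=ctrl.camera_model(n);p=m["mtx"]@(m["R"]@np.asarray(X,float)+m["t"]);return p[:2]/p[2]
E
python3 - <<'E'
from h import *
for n,boxes in(("top",{"frame":(390,195,490,240),"stand":(300,135,385,225),"pan":(205,190,275,250)}),("scene",{"frame":(120,235,240,325),"stand":(265,155,365,325),"pan":(380,195,430,255)})):
    d=np.load(f"pics/{n}0.npy");P=cloud(n,d);im=cv2.imread(f"pics/{n}0.png")
    row=[]
    for k,(a,b,c,e) in boxes.items():
        Q=P[b:e,a:c].reshape(-1,3);Q=Q[~np.isnan(Q[:,0])]
        print(n,k)
        for lo in np.arange(.01,.36,.02):
            S=Q[(Q[:,2]>lo)&(Q[:,2]<=lo+.02)]
            if len(S)>2:print("  %.2f n=%d"%(lo,len(S)),S.min(0).round(3)[:2],S.max(0).round(3)[:2],np.median(S,0).round(3))
        row.append(cv2.resize(im[b:e,a:c],(266,int(266*(e-b)/(c-a))),interpolation=cv2.INTER_CUBIC))
    H=max(r.shape[0] for r in row)
    globals()[n]=np.hstack([cv2.copyMakeBorder(r,0,H-r.shape[0],0,0,0) for r in row])
o=np.vstack([top,scene]);print(o.shape)
s=min(1,600/o.shape[0]);cv2.imwrite("pics/crop1.png",cv2.resize(o,None,fx=s,fy=s));print(s)
E
```

```text
top frame
  0.01 n=37 [ 0.48  -0.494] [ 0.563 -0.246] [ 0.496 -0.401  0.022]
  0.03 n=127 [ 0.479 -0.402] [ 0.522 -0.196] [ 0.5   -0.248  0.042]
  0.05 n=45 [ 0.481 -0.403] [ 0.524 -0.246] [ 0.499 -0.401  0.061]
  0.07 n=47 [ 0.48  -0.403] [ 0.522 -0.246] [ 0.498 -0.401  0.082]
  0.09 n=51 [ 0.479 -0.403] [ 0.523 -0.246] [ 0.497 -0.251  0.099]
  0.11 n=49 [ 0.481 -0.403] [ 0.524 -0.247] [ 0.502 -0.4    0.12 ]
  0.13 n=307 [ 0.48  -0.405] [ 0.523 -0.246] [ 0.501 -0.328  0.144]
  0.15 n=36 [ 0.48  -0.405] [ 0.521 -0.247] [ 0.502 -0.333  0.151]
top stand
  0.01 n=1419 [ 0.509 -0.1  ] [0.695 0.04 ] [ 0.596 -0.032  0.013]
  0.03 n=14 [ 0.654 -0.036] [0.667 0.006] [ 0.658 -0.017  0.038]
  0.05 n=18 [ 0.654 -0.036] [0.666 0.006] [ 0.656 -0.013  0.058]
  0.07 n=22 [ 0.653 -0.039] [0.666 0.006] [ 0.657 -0.013  0.08 ]
  0.09 n=17 [ 0.654 -0.038] [0.661 0.003] [ 0.656 -0.014  0.101]
  0.11 n=19 [ 0.653 -0.037] [0.661 0.003] [ 0.658 -0.02   0.118]
  0.13 n=22 [ 0.654 -0.039] [0.663 0.003] [ 0.657 -0.015  0.142]
  0.15 n=16 [ 0.654 -0.036] [0.661 0.   ] [ 0.657 -0.018  0.159]
  0.27 n=4 [0.664 0.
[... 2112 characters left out ...]
42] [0.697 0.006] [ 0.69 -0.03  0.28]
  0.29 n=361 [ 0.534 -0.107] [0.698 0.052] [ 0.677 -0.035  0.305]
  0.31 n=884 [ 0.527 -0.107] [0.698 0.052] [ 0.659 -0.043  0.321]
  0.33 n=400 [ 0.624 -0.081] [0.699 0.047] [ 0.682 -0.022  0.344]
scene pan
  0.01 n=172 [0.496 0.277] [0.576 0.355] [0.547 0.316 0.015]
  0.03 n=15 [0.522 0.308] [0.533 0.317] [0.528 0.312 0.041]
  0.05 n=48 [0.446 0.236] [0.676 0.316] [0.497 0.286 0.065]
  0.07 n=167 [0.442 0.214] [0.691 0.316] [0.509 0.284 0.077]
  0.09 n=32 [0.444 0.279] [0.532 0.316] [0.462 0.29  0.093]
  0.11 n=33 [0.526 0.309] [0.558 0.323] [0.533 0.316 0.122]
  0.13 n=13 [0.527 0.311] [0.547 0.32 ] [0.538 0.316 0.133]
(733, 798, 3)
0.8185538881309686
```

View pics/crop1.png

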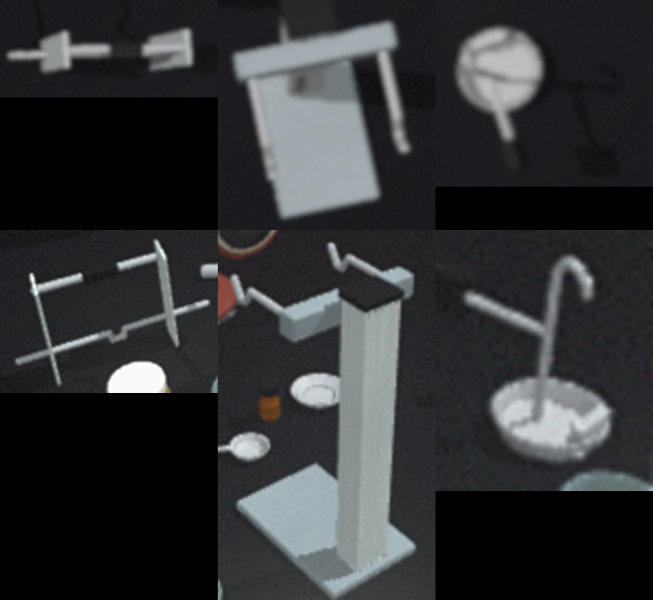

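The crops show the dip clearly near the middle of the lower rod (scene, about pixel (184,293)). The hooks open toward the robot, and the pan's hook tip points away from its grip.

Run:
```python
from h import *
D={n:cloud(n,np.load(f"pics/{n}0.npy")) for n in("top","scene")}
def sel(n,box,zlo,zhi,f=None):
    a,b,c,e=box;Q=D[n][b:e,a:c].reshape(-1,3);k=(Q[:,2]>zlo)&(Q[:,2]<zhi)
    if f:k&=f(Q)
    return Q[k]
def line(S): # pca
    c=np.median(S,0)
    for _ in range(3):
        u=np.linalg.svd(S-c,full_matrices=0)[2][0]; r=np.linalg.norm((S-c)-np.outer((S-c)@u,u),axis=1)
        S=S[r<3*np.median(r)+.001]; c=S.mean(0)
    return c,u
fb={"top":(390,195,490,240),"scene":(120,235,240,325)}
st={"top":(300,135,385,225),"scene":(265,155,365,325)}
pb={"top":(205,190,275,250),"scene":(380,195,430,255)}
for n in D:
    S=sel(n,fb[n],.13,.149,lambda Q:(Q[:,1]>-.392)&(Q[:,1]<-.262));c,u=line(S);print(n,"bar",c.round(4),np.degrees(np.arctan2(u[0],-u[1])) )
    S=sel(n,fb[n],.13,.152);print(" plates y of bar", np.percentile(S[:,1],[1,99]).round(4),S[:,0].min(),S[:,0].max())
    im=cv2.imread(f"pics/{n}0.png").sum(2)
    a,b,cc,e=fb[n];m=np.zeros((400,640),bool);m[b:e,a:cc]=1
    Q=D[n];m&=(Q[...,2]>.13)&(Q[...,2]<.152)&(im<150);print(" sleeve",m.sum(),np.nanmean(Q[m],0),np.nanmin(Q[m],0),np.nanmax(Q[m],0))
    S=sel(n,fb[n],.02,.055,lambda Q:(Q[:,0]<.52)&(Q[:,0]>.48)&(Q[:,1]>-.392)&(Q[:,1]<-.262));
    c,u=line(S[S[:,2]>.036]);print(" rod",c.round(4),u.round(3)); L=S[S[:,2]<.033];print(" dip",len(L),L.mean(0) if len(L) else 0, np.percentile(L[:,1],[5,50,95]) if len(L) else 0)
    # stand base
    S=sel(n,st[n],.005,.02,lambda Q:(Q[:,0]>.48)&(Q[:,0]<.75)&(abs(Q[:,1]+.03)<.09))
    r=cv2.minAreaRect((S[:,:2]*1000).astype(np.float32));print(" base",r, cv2.boxPoints(r).tolist())
    S=sel(n,st[n],.29,.335,lambda Q:(Q[:,0]>.5)&(Q[:,0]<.615))
    for s in(1,-1):
        H=S[(S[:,1]+.03)*s>0];c,u=line(H);print(" hook",s,len(H),c.round(4),u.round(3),H[H[:,0].argmin()].round(4),H[H[:,2].argmin()].round(4))
    S=sel(n,st[n],.30,.345,lambda Q:(Q[:,0]>.615)&(Q[:,0]<.70));r=cv2.minAreaRect((S[:,:2]*1000).astype(np.float32));print(" head",r)
    S=sel(n,pb[n],.01,.02,lambda Q:(Q[:,0]>.49)&(Q[:,0]<.58));print(" dish",cv2.minEnclosingCircle((S[:,:2]*1000).astype(np.float32)))
    S=sel(n,pb[n],.05,.1,lambda Q:(Q[:,0]<.535)&(Q[:,1]>.27)&(Q[:,0]>.43));c,u=line(S);print(" arm",c.round(4),u.round(3),np.degrees(np.arctan2(u[1],u[0])))
    G=S[(S[:,0]<.475)];print(" gripblk",len(G),G.min(0).round(4),G.max(0).round(4),cv2.minAreaRect((G[:,:2]*1000).astype(np.float32)))
    S=sel(n,pb[n],.115,.15,lambda Q:(Q[:,0]<.57)&(Q[:,0]>.5));c,u=line(S);print(" hook",c.round(4),u.round(3),np.degrees(np.arctan2(u[1],u[0])),S.max(0),S.min(0))
```

```text
top bar [ 0.5014 -0.3262  0.1441] -179.19804448776824
 plates y of bar [-0.4044 -0.2468] 0.4801241111734078 0.5227783768214171
 sleeve 71 [ 0.50157351 -0.32696631  0.14668516] [ 0.49361059 -0.34539754  0.13380181] [ 0.50959214 -0.30874914  0.15167601]
 rod [ 0.4993 -0.3379  0.042 ] [ 0.004  1.    -0.   ]
 dip 4 [ 0.49966923 -0.32028634  0.03056573] [-0.32433643 -0.31991486 -0.31675633]
 base ((621.7269897460938, -32.737449645996094), (257.73516845703125, 171.32240295410156), 1.4273655414581299) [[490.765625, 49.68712615966797], [495.033203125, -121.58211517333984], [752.6883544921875, -115.16202545166016], [748.4207763671875, 56.107215881347656]]
 hook 1 127 [0.5714 0.028  0.3171] [-0.979 -0.189 -0.082] [0.5257 0.0194 0.3225] [0.5425 0.0242 0.3005]
 hook -1 95 [ 0.583  -0.0957  0.316 ] [-0.976 -0.187 -0.114] [ 0.5483 -0.1019  0.3158] [ 0.5699 -0.0946  0.299 ]
 head ((650.6903076171875, -21.132911682128906), (70.92522430419922, 148.7771759033203), 0.16480425000190735)
 dish ((535.07763671875, 319.4669189453125), 39.5045280456543)
 arm [0.4736 0.2964 0.0827] [-0.926 -0.335  0.174] -160
[... 1039 characters left out ...]
 [0.5267 0.0223 0.3193] [0.5469 0.0198 0.2976]
 hook -1 103 [ 0.5791 -0.1004  0.3138] [0.975 0.171 0.143] [ 0.5486 -0.1052  0.3192] [ 0.5721 -0.1018  0.2976]
 head ((659.0514526367188, -23.87610626220703), (150.31072998046875, 80.81332397460938), 87.31126403808594)
 dish ((534.7041015625, 316.3842468261719), 42.64732360839844)
 arm [0.4808 0.2948 0.0777] [ 0.933  0.356 -0.051] 20.873647249662504
 gripblk 101 [0.4416 0.2777 0.0579] [0.4737 0.2969 0.0953] ((457.14276123046875, 287.9227294921875), (32.7966194152832, 15.498604774475098), 14.895323753356934)
 hook [0.5392 0.3161 0.1264] [ 0.958  0.279 -0.058] 16.240310545156376 [0.55752151 0.32294881 0.13768596] [0.52653498 0.30876558 0.11561824]
```

```bash
cat >> h.py <<'E'
from scipy.spatial.transform import Rotation as Ro
def go(pos,yaw,base=None):
    "normalised row from the current pose to TCP pos, tool down, y_tool at yaw deg; base=(pos,yaw) of call start"
    o=ctrl.get_obs();p=o["tool_pos"];R=Ro.from_rotvec(o["tool_rot"])
    a=np.radians(yaw);y=np.array([np.cos(a),np.sin(a),0]);z=np.array([0,0,-1.])
    T=Ro.from_matrix(np.column_stack([np.cross(y,z),y,z]))
    print("row",(R.inv().apply(np.array(pos)-p)/.6).round(4),((R.inv()*T).as_rotvec()/(np.pi/2)).round(4))
def st():
    o=ctrl.get_obs();M=Ro.from_rotvec(o["tool_rot"]).as_matrix()
    print("t %.1f"%o["t"],"pos",o["tool_pos"].round(4),"yaw %.2f"%np.degrees(np.arctan2(M[1,1],M[0,1])),"F",o["contact_force"].round(2),"open %.4f grip %.1f"%(o["opening"],o["grip_force"]))
E
python3 - <<'E'
from h import *
st();go([.5025,-.3275,.30],0);go([.5025,-.3275,.194],0)
# stand profile in stand axes
a=np.radians(10.4);E=np.array([[np.cos(a),np.sin(a)],[-np.sin(a),np.cos(a)]])
for n,b in(("top",(300,135,385,225)),("scene",(265,155,365,325))):
    Q=cloud(n,np.load(f"pics/{n}0.npy"))[b[1]:b[3],b[0]:b[2]].reshape(-1,3);X=np.c_[Q[:,:2]@E.T,Q[:,2]]
    B=X[(abs(X[:,2]-.012)<.005)&(X[:,0]>.4)&(X[:,0]<.75)];print(n,"base front x",np.percentile(B[:,0],[.5,2]).round(4),"y",np.percentile(B[:,1],[1,99]).round(4))
    H=X[(X[:,2]>.3)&(X[:,2]<.34)&(X[:,0]>.6)&(abs(X[:,1]+.14)<.05)];print(" head front",np.percentile(H[:,0],[1,5]).round(4)); 
    H=X[(X[:,2]>.305)&(X[:,2]<.34)&(X[:,0]>.6)&(X[:,0]<.645)];print(" head y",np.percentile(H[:,1],[1,99]).round(4))
    for s in(1,-1):
        K=X[(X[:,2]>.29)&(X[:,0]>.5)&(X[:,0]<.6)&((X[:,1]+.14)*s>0)];K=K[K[:,0].argsort()]
        print(" ",[(int(1000*x),int(1000*K[abs(K[:,0]-x)<.0025,2].mean())) for x in np.arange(.52,.6,.005) if (abs(K[:,0]-x)<.0025).any()],K[:,1].mean().round(4))
E
```

```text
t 0.1 pos [ 0.1845 -0.5967  0.3028] yaw -72.82 F [ 0.95 -0.64  0.56] open 0.0853 grip 0.0
row [ 0.6389 -0.2721  0.0053] [-0.001  -0.0009 -0.8091]
row [ 0.6388 -0.2717  0.1819] [-0.001  -0.0009 -0.8091]
top base front x [0.5023 0.5048] y [-0.1963 -0.0815]
 head front [0.6164 0.6167]
 head y [-0.2096 -0.0637]
  [(520, 321), (525, 320), (530, 312), (535, 305), (540, 304), (545, 309), (550, 316), (555, 318), (560, 318), (565, 318), (570, 319), (575, 318), (580, 320), (585, 317), (590, 319), (595, 319)] -0.0756
  [(520, 318), (525, 319), (530, 316), (535, 307), (540, 303), (545, 305), (550, 313), (555, 318), (560, 318), (565, 318), (570, 320), (575, 318), (580, 319), (585, 318), (590, 319), (595, 318)] -0.1992
scene base front x [0.4027 0.4072] y [-0.1997 -0.0071]
 head front [0.6207 0.6254]
 head y [-0.2142 -0.0665]
  [(520, 319), (525, 317), (530, 310), (535, 303), (540, 301), (545, 304), (550, 311), (555, 314), (560, 318), (565, 317), (570, 318), (575, 317), (580, 318), (585, 317), (590, 318), (595, 317)] -0.0796
  [(520, 319), (525, 317), (530, 313), (535, 305), (540, 303), (545, 302), (550, 309), (555, 316), (560, 317), (565, 318), (570, 318), (575, 318), (580, 318), (585, 317), (590, 318), (595, 318)] -0.2033
```

Emit:
{"api": "apply_moves", "payload": {"rows": [0.64, -0.272, 0.005, -0.001, -0.001, -0.809, 0.64, -0.272, 0.005, -0.001, -0.001, -0.809, 0.64, -0.272, 0.005, -0.001, -0.001, -0.809, 0.64, -0.272, 0.005, -0.001, -0.001, -0.809, 0.64, -0.272, 0.005, -0.001, -0.001, -0.809, 0.64, -0.272, 0.005, -0.001, -0.001, -0.809, 0.64, -0.272, 0.005, -0.001, -0.001, -0.809, 0.64, -0.272, 0.005, -0.001, -0.001, -0.809, 0.64, -0.272, 0.005, -0.001, -0.001, -0.809, 0.64, -0.272, 0.005, -0.001, -0.001, -0.809, 0.64, -0.272, 0.005, -0.001, -0.001, -0.809, 0.64, -0.272, 0.005, -0.001, -0.001, -0.809, 0.64, -0.272, 0.005, -0.001, -0.001, -0.809], "grip": 0.7}}

```text
t: 1.4
tool_pos: [0.5024, -0.3287, 0.3008]
tool_rot: [2.223, 2.217, -0.002]
contact_force: [0.3, -0.9, 0.1]
opening: 0.0597
grip_force: 0.0
```

Run:
```python
from h import *
st();go([.5025,-.3275,.194],0)
```

```text
t 1.4 pos [ 0.5024 -0.3287  0.3008] yaw -0.15 F [ 0.29 -0.86  0.08] open 0.0597 grip 0.0
row [0.0024 0.0002 0.178 ] [ 0.      0.0013 -0.0017]
```

Emit:
{"api": "apply_moves", "payload": {"rows": [0.002, 0, 0.06, 0, 0.001, -0.002, 0.002, 0, 0.12, 0, 0.001, -0.002, 0.002, 0, 0.15, 0, 0.001, -0.002, 0.002, 0, 0.178, 0, 0.001, -0.002, 0.002, 0, 0.178, 0, 0.001, -0.002, 0.002, 0, 0.178, 0, 0.001, -0.002]}}

```text
t: 2.0
tool_pos: [0.5033, -0.3274, 0.1948]
tool_rot: [2.218, 2.223, -0.0]
contact_force: [1.2, -0.0, 0.1]
opening: 0.0599
grip_force: 0.0
```

Emit:
{"api": "apply_moves", "payload": {"rows": [0, 0, 0, 0, 0, 0, 0, 0, 0, 0, 0, 0, 0, 0, 0, 0, 0, 0, 0, 0, 0, 0, 0, 0, 0, 0, 0, 0, 0, 0, 0, 0, 0, 0, 0, 0, 0, 0, 0, 0, 0, 0, 0, 0, 0, 0, 0, 0], "grip": 0, "grip_force": 50}}

```text
t: 2.8
tool_pos: [0.5034, -0.3272, 0.1954]
tool_rot: [2.217, 2.224, -0.001]
contact_force: [-2.1, -0.3, 5.7]
opening: 0.015
grip_force: 50.8
```

Run:
```python
from h import *
st();go([.5025,-.3275,.40],0)
im,d=ctrl.get_image("scene");P=cloud("scene",d);cv2.imwrite("pics/s2.png",im)
```

```text
t 2.8 pos [ 0.5034 -0.3272  0.1954] yaw 0.18 F [-2.13 -0.3   5.71] open 0.0150 grip 50.8
row [-0.0011 -0.0014 -0.341 ] [0.0003 0.0011 0.002 ]
```

Emit:
{"api": "apply_moves", "payload": {"rows": [0, 0, -0.05, 0, 0, 0, 0, 0, -0.1, 0, 0, 0, 0, 0, -0.16, 0, 0, 0, 0, 0, -0.22, 0, 0, 0, 0, 0, -0.28, 0, 0, 0, 0, 0, -0.341, 0, 0, 0, 0, 0, -0.341, 0, 0, 0, 0, 0, -0.341, 0, 0, 0, 0, 0, -0.341, 0, 0, 0]}}

```text
t: 3.75
tool_pos: [0.5028, -0.3262, 0.3954]
tool_rot: [-2.215, -2.222, 0.0]
contact_force: [0.2, -0.5, -2.6]
opening: 0.015
grip_force: 49.8
```

Run:
```python
from h import *
st();go([.438,-.061,.40],10.4)
```

```text
t 3.8 pos [ 0.5028 -0.3262  0.3954] yaw 0.17 F [ 0.19 -0.49 -2.58] open 0.0150 grip 49.8
row [ 0.4424 -0.1067 -0.0061] [-0.0019 -0.0019 -0.1137]
```

Emit:
{"api": "apply_moves", "payload": {"rows": [0.03, -0.007, -0.008, -0.002, -0.002, -0.01, 0.08, -0.018, -0.008, -0.002, -0.002, -0.02, 0.13, -0.03, -0.008, -0.002, -0.002, -0.03, 0.18, -0.042, -0.008, -0.002, -0.002, -0.045, 0.23, -0.054, -0.008, -0.002, -0.002, -0.06, 0.28, -0.066, -0.008, -0.002, -0.002, -0.075, 0.33, -0.08, -0.008, -0.002, -0.002, -0.09, 0.38, -0.092, -0.008, -0.002, -0.002, -0.1, 0.42, -0.101, -0.008, -0.002, -0.002, -0.11, 0.442, -0.107, -0.008, -0.002, -0.002, -0.114, 0.442, -0.107, -0.008, -0.002, -0.002, -0.114, 0.442, -0.107, -0.008, -0.002, -0.002, -0.114, 0.442, -0.107, -0.008, -0.002, -0.002, -0.114]}}

```text
t: 5.05
tool_pos: [0.4384, -0.0625, 0.4027]
tool_rot: [2.009, 2.41, -0.001]
contact_force: [0.3, 1.2, -2.2]
opening: 0.0153
grip_force: 49.8
```

Run:
```python
from h import *
st()
for n in("scene","top"):
    im,d=ctrl.get_image(n);cv2.imwrite(f"pics/{n}3.png",im);np.save(f"pics/{n}3.npy",d)
a=cv2.imread("pics/scene3.png")[120:360,180:420];b=cv2.imread("pics/top3.png")[110:310,240:440]
cv2.imwrite("pics/c3.png",np.hstack([cv2.resize(a,(400,400),interpolation=2),cv2.resize(b,(400,400),interpolation=2)]))
# bar line in front
a=np.radians(10.4);E=np.array([[np.cos(a),np.sin(a)],[-np.sin(a),np.cos(a)]])
for n in("scene","top"):
    Q=cloud(n,np.load(f"pics/{n}3.npy")).reshape(-1,3);X=np.c_[Q[:,:2]@E.T,Q[:,2]]
    k=(X[:,2]>.22)&(X[:,2]<.365)&(X[:,0]<.48)&(X[:,0]>.36)&(abs(X[:,1]+.139)<.15);X=X[k]
    for lo in np.arange(.22,.37,.02):
        S=X[(X[:,2]>lo)&(X[:,2]<=lo+.02)]
        if len(S):print(n,lo.round(2),len(S),S.min(0).round(4),S.max(0).round(4),np.median(S,0).round(4))
o=ctrl.get_obs()["tool_pos"];print("tcp stand",E@o[:2])
```

```text
t 5.0 pos [ 0.4384 -0.0625  0.4027] yaw 10.36 F [ 0.26  1.23 -2.23] open 0.0153 grip 49.8
scene 0.22 141 [ 0.3961 -0.223   0.2201] [ 0.4425 -0.0642  0.24  ] [ 0.4226 -0.1425  0.2302]
scene 0.24 359 [ 0.3979 -0.2603  0.2401] [ 0.4436 -0.0112  0.2597] [ 0.4216 -0.1469  0.2499]
scene 0.26 156 [ 0.3975 -0.2227  0.26  ] [ 0.4443 -0.0618  0.2799] [ 0.4236 -0.0693  0.2699]
scene 0.28 150 [ 0.3972 -0.2224  0.2801] [ 0.4445 -0.0626  0.3   ] [ 0.4239 -0.0686  0.29  ]
scene 0.3 162 [ 0.3958 -0.2222  0.3001] [ 0.4447 -0.0624  0.3197] [ 0.4235 -0.0691  0.3099]
scene 0.32 188 [ 0.3964 -0.2228  0.3202] [ 0.4447 -0.0626  0.3399] [ 0.4268 -0.1462  0.3308]
scene 0.34 448 [ 0.3961 -0.2237  0.34  ] [ 0.4441 -0.0629  0.3598] [ 0.4253 -0.1506  0.3505]
scene 0.36 29 [ 0.3989 -0.1525  0.3601] [ 0.4426 -0.1354  0.3648] [ 0.4312 -0.1473  0.3629]
top 0.24 62 [ 0.4159 -0.0592  0.2457] [ 0.4232 -0.0087  0.2542] [ 0.4193 -0.0338  0.2497]
top 0.28 2 [ 0.41   -0.0657  0.2813] [ 0.4346 -0.0656  0.2825] [ 0.4223 -0.0657  0.2819]
top 0.34 50 [ 0.4001 -0.0726  0.3492] [ 0.4414 -0.0589  0.3597] [ 0.4213 -0.0643  0.356 ]
top 0.36 4 [ 0.4007 -0.0647  0.3606] [ 0.4207 -0.0617  0.3613] [ 0.4116 -0.0632  0.3609]
tcp stand [ 0.41994845 -0.14059071]
```

View pics/c3.png

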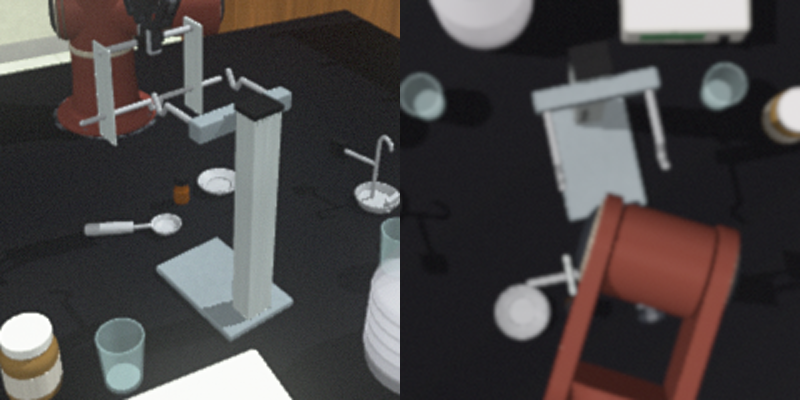

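The frame is held level in front of the hooks, with side plates outside them and the dip near the middle; the lateral error is about 1 mm. Moving in 120 mm.

Emit:
{"api": "apply_moves", "payload": {"rows": [0.002, 0.02, 0, 0, 0, 0, 0.002, 0.045, 0, 0, 0, 0, 0.002, 0.07, 0, 0, 0, 0, 0.002, 0.095, 0, 0, 0, 0, 0.002, 0.12, 0, 0, 0, 0, 0.002, 0.145, 0, 0, 0, 0, 0.002, 0.17, 0, 0, 0, 0, 0.002, 0.19, 0, 0, 0, 0, 0.002, 0.201, 0, 0, 0, 0, 0.002, 0.201, 0, 0, 0, 0, 0.002, 0.201, 0, 0, 0, 0, 0.002, 0.201, 0, 0, 0, 0]}}

```text
t: 6.35
tool_pos: [0.5563, -0.0388, 0.4038]
tool_rot: [2.007, 2.41, -0.0]
contact_force: [0.9, 0.7, -2.8]
opening: 0.0153
grip_force: 49.8
```

```bash
cat >> h.py <<'E'
a=np.radians(10.4);E=np.array([[np.cos(a),np.sin(a)],[-np.sin(a),np.cos(a)]])
def scloud(n,k):
    im,d=ctrl.get_image(n);cv2.imwrite(f"pics/{n}{k}.png",im)
    Q=cloud(n,d).reshape(-1,3);return np.c_[Q[:,:2]@E.T,Q[:,2]],im
E
python3 - <<'E'
from h import *
st();print(E@ctrl.get_obs()["tool_pos"][:2])
X,im=scloud("scene",4)
S=X[(X[:,0]>.5)&(X[:,0]<.58)&(abs(X[:,1]+.139)<.1)&(X[:,2]>.22)&(X[:,2]<.30)];print("plates",S.min(0),S.max(0))
R=X[(X[:,0]>.5)&(X[:,0]<.58)&(abs(X[:,1]+.14)<.07)&(X[:,2]>.22)&(X[:,2]<.27)];print("rod",np.median(R,0),np.percentile(R[R[:,2]<.244][:,1],[5,50,95]))
B=X[(X[:,0]>.5)&(X[:,0]<.58)&(abs(X[:,1]+.14)<.045)&(X[:,2]>.335)&(X[:,2]<.36)];print("bar",np.median(B,0))
E
```

```text
t 6.3 pos [ 0.5563 -0.0388  0.4038] yaw 10.41 F [ 0.85  0.7  -2.76] open 0.0153 grip 49.8
[ 0.54019328 -0.13854796]
plates [ 0.51702483 -0.2387248   0.22038156] [ 0.56346316 -0.06146042  0.29991195]Traceback (most recent call last):
  File "<stdin>", line 5, in <module>
    return _quantile_unchecked(
        a, q, axis, out, overwrite_input, method, keepdims, weights)
    return _ureduce(a,
                    func=_quantile_ureduce_func,
    ...<5 lines>...
                    overwrite_input=overwrite_input,
                    method=method)
    r = func(a, **kwargs)
    result = _quantile(arr,
                       quantiles=q,
    ...<2 lines>...
                       out=out,
                       weights=wgt)
    slices_having_nans = np.isnan(arr[-1, ...])
                                  ~~~^^^^^^^^^
IndexError: index -1 is out of bounds for axis 0 with size 0
```

Emit:
{"api": "apply_moves", "payload": {"rows": [0, 0, 0.01, 0, 0, 0, 0, 0, 0.02, 0, 0, 0, 0, 0, 0.03, 0, 0, 0, 0, 0, 0.04, 0, 0, 0, 0, 0, 0.048, 0, 0, 0, 0, 0, 0.055, 0, 0, 0, 0, 0, 0.06, 0, 0, 0, 0, 0, 0.063, 0, 0, 0, 0, 0, 0.065, 0, 0, 0, 0, 0, 0.065, 0, 0, 0, 0, 0, 0.065, 0, 0, 0]}}

```text
t: 7.5
tool_pos: [0.5568, -0.0388, 0.3655]
tool_rot: [2.007, 2.41, 0.0]
contact_force: [-3.3, -0.3, 1.5]
opening: 0.0148
grip_force: 50.5
```

Emit:
{"api": "apply_moves", "payload": {"rows": [0, 0, 0.002, 0, 0, 0, 0, 0, 0.004, 0, 0, 0, 0, 0, 0.005, 0, 0, 0, 0, 0, 0.005, 0, 0, 0, 0, 0, 0.005, 0, 0, 0]}}

```text
t: 8.0
tool_pos: [0.5568, -0.0388, 0.3624]
tool_rot: [2.007, 2.41, 0.0]
contact_force: [-3.7, 0.6, 5.1]
opening: 0.0152
grip_force: 51.0
```

Emit:
{"api": "apply_moves", "payload": {"rows": [0, -0.001, -0.003, 0, 0, 0, 0, -0.002, -0.006, 0, 0, 0, 0, -0.002, -0.006, 0, 0, 0, 0, -0.002, -0.006, 0, 0, 0]}}

```text
t: 8.4
tool_pos: [0.5556, -0.0391, 0.3647]
tool_rot: [2.008, 2.41, -0.001]
contact_force: [-1.0, -0.1, -0.1]
opening: 0.0153
grip_force: 50.3
```

Emit:
{"api": "apply_moves", "payload": {"rows": [0, 0, 0, 0, 0, 0, 0, 0, 0, 0, 0, 0, 0, 0, 0, 0, 0, 0, 0, 0, 0, 0, 0, 0, 0, 0, 0, 0, 0, 0, 0, 0, 0, 0, 0, 0, 0, 0, 0, 0, 0, 0], "grip": 0.7}}

```text
t: 9.1
tool_pos: [0.5556, -0.039, 0.3653]
tool_rot: [2.007, 2.41, -0.0]
contact_force: [0.2, 0.6, 0.1]
opening: 0.0595
grip_force: 0.0
```

Run:
```python
from h import *
st()
X,im=scloud("scene",5)
cv2.imwrite("pics/c5.png",cv2.resize(im[120:330,200:410],(600,600),interpolation=2))
```

```text
t 9.1 pos [ 0.5556 -0.039   0.3653] yaw 10.43 F [0.24 0.62 0.12] open 0.0595 grip 0.0
```

View pics/c5.png

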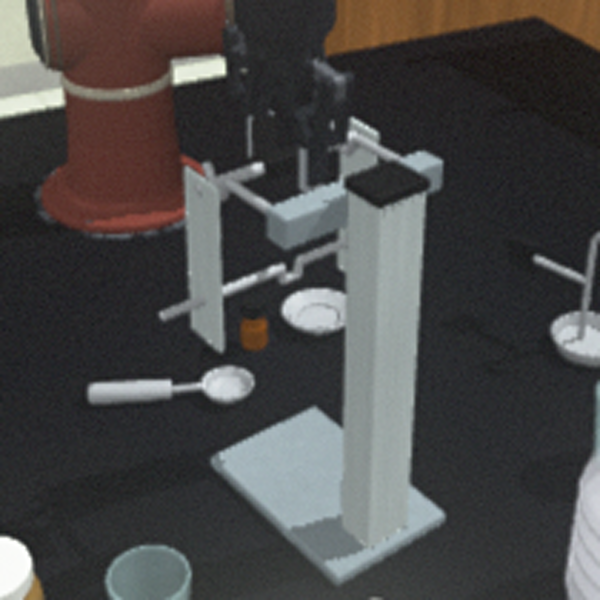

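The frame hangs in both hooks, its bar seated, with the dip visible at crop (290,272). Raising clear, then going to the pan.

Emit:
{"api": "apply_moves", "payload": {"rows": [0, 0, -0.02, 0, 0, 0, 0, 0, -0.05, 0, 0, 0, 0, 0, -0.1, 0, 0, 0, 0, 0, -0.15, 0, 0, 0, 0, 0, -0.19, 0, 0, 0, 0, 0, -0.19, 0, 0, 0, 0, 0, -0.19, 0, 0, 0]}}

```text
t: 9.85
tool_pos: [0.5553, -0.0387, 0.4812]
tool_rot: [2.005, 2.408, 0.002]
contact_force: [-0.5, 0.5, -0.4]
opening: 0.0596
grip_force: 0.0
```

Run:
```python
from h import *
st();go([.4505,.287,.25],110.2)
```

```text
t 9.8 pos [ 0.5553 -0.0387  0.4812] yaw 10.43 F [-0.51  0.45 -0.45] open 0.0596 grip 0.0
row [ 0.5673 -0.0757  0.382 ] [-1.0000e-04  5.6000e-03 -1.1086e+00]
```

Emit:
{"api": "apply_moves", "payload": {"rows": [0.567, -0.076, 0.0, 0, 0.005, -0.7, 0.567, -0.076, 0.0, 0, 0.005, -0.7, 0.567, -0.076, 0.0, 0, 0.005, -0.7, 0.567, -0.076, 0.1, 0, 0.005, -0.7, 0.567, -0.076, 0.2, 0, 0.005, -0.7, 0.567, -0.076, 0.3, 0, 0.005, -0.7, 0.567, -0.076, 0.3, 0, 0.005, -0.7, 0.567, -0.076, 0.3, 0, 0.005, -0.7, 0.567, -0.076, 0.3, 0, 0.005, -0.7, 0.567, -0.076, 0.3, 0, 0.005, -0.7]}}

```text
t: 10.85
tool_pos: [0.4466, 0.2874, 0.2922]
tool_rot: [-0.447, -3.099, 0.005]
contact_force: [0.7, -0.3, -0.4]
opening: 0.0596
grip_force: 0.0
```

Run:
```python
from h import *
st();go([.4505,.287,.22],110.2)
```

```text
t 10.8 pos [0.4466 0.2874 0.2922] yaw 73.59 F [ 0.75 -0.26 -0.44] open 0.0596 grip 0.0
row [-0.0076  0.0017  0.1202] [-0.0009 -0.0068 -0.4068]
```

Emit:
{"api": "apply_moves", "payload": {"rows": [-0.008, 0.002, 0.03, 0, -0.007, -0.407, -0.008, 0.002, 0.06, 0, -0.007, -0.407, -0.008, 0.002, 0.09, 0, -0.007, -0.407, -0.008, 0.002, 0.12, 0, -0.007, -0.407, -0.008, 0.002, 0.12, 0, -0.007, -0.407, -0.008, 0.002, 0.12, 0, -0.007, -0.407, -0.008, 0.002, 0.12, 0, -0.007, -0.407]}}

```text
t: 11.55
tool_pos: [0.4551, 0.2867, 0.2271]
tool_rot: [-0.542, 3.083, 0.002]
contact_force: [-0.1, -0.5, -0.3]
opening: 0.0597
grip_force: 0.0
```

Run:
```python
from h import *
st();go([.4505,.287,.130],110.2)
# check frame hang meanwhile
X,im=scloud("scene",6)
S=X[(X[:,0]>.5)&(X[:,0]<.58)&(X[:,1]>-.22)&(X[:,1]<-.06)&(X[:,2]>.19)&(X[:,2]<.225)]
R=S[(S[:,1]>-.2)&(S[:,1]<-.08)];print("rod",len(R),np.median(R,0))
for z in np.arange(.185,.22,.004):
    k=R[abs(R[:,2]-z)<.002];print(z.round(3),len(k),np.percentile(k[:,1],[5,50,95]).round(4) if len(k) else "")
K=X[(X[:,0]>.45)&(X[:,0]<.62)&(X[:,1]>-.25)&(X[:,1]<-.05)&(X[:,2]>.165)&(X[:,2]<.32)]
print("plates",K.min(0),K.max(0))
```

```text
t 11.6 pos [0.4551 0.2867 0.2271] yaw 109.95 F [-0.12 -0.49 -0.31] open 0.0597 grip 0.0
row [0.0089 0.0033 0.1618] [-0.0006  0.0074 -0.0028]
rod 162 [ 0.53926453 -0.14148505  0.20973029]
0.185 0 
0.189 0 
0.193 2 [-0.1354 -0.1321 -0.1287]
0.197 13 [-0.1442 -0.1352 -0.1264]
0.201 10 [-0.1438 -0.1327 -0.1249]
0.205 16 [-0.1502 -0.1287 -0.1005]
0.209 65 [-0.1936 -0.1434 -0.0883]
0.213 56 [-0.1937 -0.1573 -0.0875]
0.217 0 
plates [ 0.51257019 -0.24973214  0.16815131] [ 0.61986232 -0.05935241  0.31999109]
```

Emit:
{"api": "apply_moves", "payload": {"rows": [0.009, 0.003, 0.04, 0, 0.007, -0.003, 0.009, 0.003, 0.08, 0, 0.007, -0.003, 0.009, 0.003, 0.12, 0, 0.007, -0.003, 0.009, 0.003, 0.145, 0, 0.007, -0.003, 0.009, 0.003, 0.162, 0, 0.007, -0.003, 0.009, 0.003, 0.162, 0, 0.007, -0.003, 0.009, 0.003, 0.162, 0, 0.007, -0.003]}}

```text
t: 12.3
tool_pos: [0.4501, 0.2874, 0.1295]
tool_rot: [-0.554, 3.092, -0.001]
contact_force: [0.5, -0.5, -0.3]
opening: 0.0598
grip_force: 0.0
```

Emit:
{"api": "apply_moves", "payload": {"rows": [0, 0, 0, 0, 0, 0, 0, 0, 0, 0, 0, 0, 0, 0, 0, 0, 0, 0, 0, 0, 0, 0, 0, 0, 0, 0, 0, 0, 0, 0, 0, 0, 0, 0, 0, 0, 0, 0, 0, 0, 0, 0, 0, 0, 0, 0, 0, 0], "grip": 0, "grip_force": 60}}

```text
t: 13.1
tool_pos: [0.4499, 0.2872, 0.1293]
tool_rot: [0.554, -3.092, 0.001]
contact_force: [-0.8, -1.7, 4.9]
opening: 0.0109
grip_force: 61.3
```

Run:
```python
from h import *
st();go([.4505,.287,.130],110.2)
```

```text
t 13.1 pos [0.4499 0.2872 0.1293] yaw 110.33 F [-0.85 -1.72  4.89] open 0.0109 grip 61.3
row [-0.0008 -0.0007 -0.0012] [-0.0006 -0.0001  0.0014]
```

Emit:
{"api": "apply_moves", "payload": {"rows": [0, 0, -0.03, 0, 0, 0, 0, 0, -0.07, 0, 0, 0, 0, 0, -0.11, 0, 0, 0, 0, 0, -0.15, 0, 0, 0, 0, 0, -0.18, 0, 0, 0, 0, 0, -0.195, 0, 0, 0, 0, 0, -0.195, 0, 0, 0, 0, 0, -0.195, 0, 0, 0]}}

```text
t: 13.9
tool_pos: [0.449, 0.287, 0.2441]
tool_rot: [0.554, -3.089, 0.002]
contact_force: [-0.2, 0.4, -1.4]
opening: 0.0116
grip_force: 60.4
```

Run:
```python
from h import *
st();go([.37,.20,.247],110.2);go([.3878,-.0635,.247],100.4)
```

```text
t 13.9 pos [0.449  0.287  0.2441] yaw 110.33 F [-0.21  0.37 -1.43] open 0.0116 grip 60.4
row [ 0.1739 -0.0902 -0.0042] [-0.0006 -0.0022  0.0014]
row [ 0.2986 -0.5123 -0.0033] [-0.0008 -0.0021  0.1103]
```

Emit:
{"api": "apply_moves", "payload": {"rows": [0.04, -0.02, -0.004, 0, 0, 0, 0.09, -0.045, -0.004, 0, 0, 0, 0.14, -0.07, -0.004, 0, 0, 0, 0.17, -0.1, -0.004, 0, 0, 0.01, 0.2, -0.15, -0.004, 0, 0, 0.02, 0.22, -0.2, -0.004, 0, 0, 0.035, 0.24, -0.25, -0.004, 0, 0, 0.05, 0.255, -0.3, -0.004, 0, 0, 0.065, 0.27, -0.35, -0.004, 0, 0, 0.08, 0.28, -0.4, -0.004, 0, 0, 0.09, 0.29, -0.45, -0.004, 0, 0, 0.1, 0.296, -0.49, -0.004, 0, 0, 0.11, 0.299, -0.512, -0.004, 0, 0, 0.11, 0.299, -0.512, -0.004, 0, 0, 0.11, 0.299, -0.512, -0.004, 0, 0, 0.11, 0.299, -0.512, -0.004, 0, 0, 0.11]}}

```text
t: 15.5
tool_pos: [0.3879, -0.0622, 0.248]
tool_rot: [0.288, -3.127, 0.001]
contact_force: [-0.2, 1.0, -2.1]
opening: 0.0112
grip_force: 60.5
```

Run:
```python
from h import *
st();print(E@ctrl.get_obs()["tool_pos"][:2])
X,im=scloud("scene",7);cv2.imwrite("pics/c7.png",cv2.resize(im[120:330,200:410],(600,600),interpolation=2))
H=X[(X[:,0]>.42)&(X[:,0]<.5)&(abs(X[:,1]+.133)<.03)&(X[:,2]>.215)&(X[:,2]<.27)];print("hook",len(H),H.min(0),H.max(0),np.median(H,0))
R=X[(X[:,0]>.51)&(X[:,0]<.57)&(X[:,1]>-.2)&(X[:,1]<-.08)&(X[:,2]>.17)&(X[:,2]<.225)]
L=R[R[:,2]<.2025];print("rod",np.median(R,0).round(4),"dip",len(L),np.percentile(L[:,1],[0,50,100]).round(4),L[:,2].min(), "x",np.percentile(R[:,0],[3,50,97]))
```

```text
t 15.5 pos [ 0.3879 -0.0622  0.248 ] yaw 100.51 F [-0.21  1.02 -2.09] open 0.0112 grip 60.5
[ 0.37029562 -0.13118027]
hook 32 [ 0.4510713  -0.13650614  0.2155436 ] [ 0.47876259 -0.12742186  0.2538206 ] [ 0.45499035 -0.13322404  0.23230309]
rod [ 0.5392 -0.1408  0.2099] dip 28 [-0.1462 -0.1355 -0.1247] 0.19364085535420134 x [0.53532894 0.53921861 0.54220102]
```

View pics/c7.png

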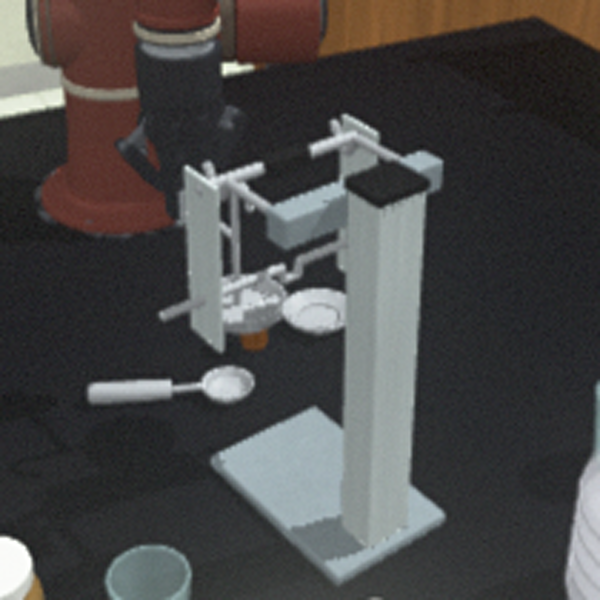

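Pan is held in front of the frame, upright, spindle at crop (235,235), left of the dip in this view only because of perspective (it stands 80 mm nearer the robot). Moving forward 77 mm above the rod.

Emit:
{"api": "apply_moves", "payload": {"rows": [-0.02, -0.001, 0, 0, 0, 0, -0.04, -0.002, 0, 0, 0, 0, -0.06, -0.003, 0, 0, 0, 0, -0.08, -0.003, 0, 0, 0, 0, -0.1, -0.003, 0, 0, 0, 0, -0.115, -0.003, 0, 0, 0, 0, -0.128, -0.003, 0, 0, 0, 0, -0.128, -0.003, 0, 0, 0, 0, -0.128, -0.003, 0, 0, 0, 0, -0.128, -0.003, 0, 0, 0, 0]}}

```text
t: 16.55
tool_pos: [0.4636, -0.051, 0.2483]
tool_rot: [0.285, -3.127, 0.002]
contact_force: [0.9, 0.7, -1.2]
opening: 0.0113
grip_force: 60.5
```

Run:
```python
from h import *
st();print(E@ctrl.get_obs()["tool_pos"][:2])
X,im=scloud("scene",8);cv2.imwrite("pics/c8.png",cv2.resize(im[150:250,250:350],(600,600),interpolation=2))
```

```text
t 16.6 pos [ 0.4636 -0.051   0.2483] yaw 100.42 F [ 0.86  0.72 -1.19] open 0.0113 grip 60.5
[ 0.44681385 -0.13382453]
```

View pics/c8.png

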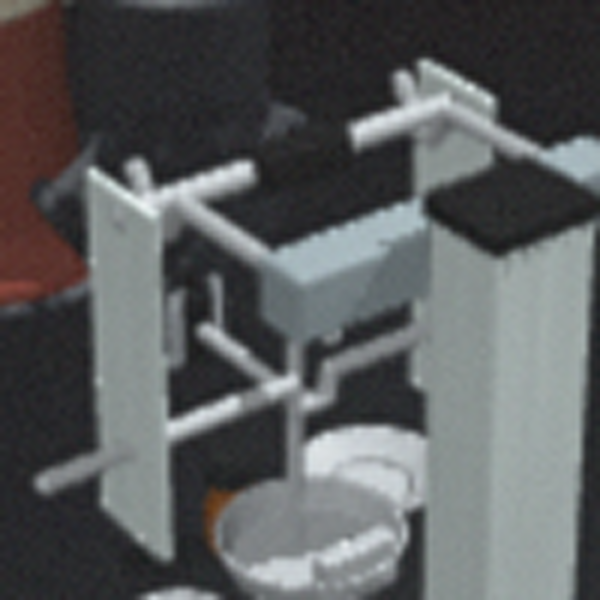

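The spindle crosses the rod at crop x≈293, and the dip's floor is at about x≈313,y≈403; the spindle is 10 mm nearer the robot (≈16 crop px left), so the hook is within about 1–2 mm of the dip. I'll measure that residual.

Run:
```python
from h import *
g=cv2.imread("pics/scene8.png").sum(2)[195:236,250:330]//3
print("cols 292..312"); 
for r in range(206,222):print(r,g[r-195,42:63])
q=np.array([.44681,-.13382]);z=.249
for dy in(0,):
    sp=E.T@(q+[.08,0]);print("spindle proj z .205",proj("scene",[*sp,.205]),"z.215",proj("scene",[*sp,.215]),"z.19",proj("scene",[*sp,.19]))
    for yy in(-.1355,-.1335,-.1315):print("dip floor at y'",yy,proj("scene",[*(E.T@[.5385,yy]),.1965]))
```

```text
cols 292..312
206 [ 39  44  40  42  46  70 100 113 111  99  76  84 123 121 101  48  40  39
  49  56  85]
207 [ 40  41  45  40  44  70 117 120  98  65  48  56  78  76  58  42  59  72
  91 121 129]
208 [ 44  39  40  41  45  73 130 124  87  46  41  44  42  50  61  88 120 126
 128 136 135]
209 [ 82  51  39  42  45  74 128 126  85  47  41  48  74  90 118 129 137 138
 133 124 116]
210 [133  96  58  41  41  75 130 127  89  48  46  77 140 138 139 137 132 125
 115  92  74]
211 [148 142 118  68  47  74 134 126  89  45  48  92 149 143 126 117  95  80
  70  53  45]
212 [119 144 148 127 101 116 178 155  89  47  56 103 136 130  99  76  57  45
  46  39  42]
213 [ 76 122 158 180 194 205 212 181  87  38  62 110 137 128  82  47  46  42
  44  46  45]
214 [ 87 143 195 214 208 200 186 155 106  66  80 128 136 127  68  45  41  44
  45  42  48]
215 [126 141 169 191 173 147 138 135 135 143 132 141 143 128  61  46  44  43
  43  46  43]
216 [132 133 129 138 109 107 119 132 168 202 183 171 152 114  59  45  40  44
  44  42  47]
217 [121 104  84  76  59  84 118 134 168 186 163 138 105  72  45  39  44  47
  41  46  42]
218 [ 77  61  48  43  50  70 121 128 136 119  97  77  54  44  39  45  44  44
  48  46  42]
219 [ 48  44  45  40  43  65 117 116 103  63  50  46  40  45  44  43  43  44
  37  39  38]
220 [ 45  48  43  43  42  69 123 120  90  46  41  41  43  43  53  56  64  72
  73  69  70]
221 [ 51  40  46  43  42  72 127 124  90  43  40  55  78  92 122 151 162 191
 185 179 186]
spindle proj z .205 [298.71995057 211.53235801] z.215 [298.67516283 207.97243648] z.19 [298.78630532 216.80651786]
dip floor at y' -0.1355 [301.06877356 216.85830635]
dip floor at y' -0.1335 [301.74527395 216.58464258]
dip floor at y' -0.1315 [302.42034569 216.31155674]
```

Emit:
{"api": "apply_moves", "payload": {"rows": [0, -0.001, 0.01, 0, 0, 0, 0, -0.001, 0.02, 0, 0, 0, 0, -0.001, 0.03, 0, 0, 0, 0, -0.001, 0.04, 0, 0, 0, 0, -0.001, 0.048, 0, 0, 0, 0, -0.001, 0.054, 0, 0, 0, 0, -0.001, 0.058, 0, 0, 0, 0, -0.001, 0.062, 0, 0, 0, 0, -0.001, 0.065, 0, 0, 0, 0, -0.001, 0.067, 0, 0, 0, 0, -0.001, 0.067, 0, 0, 0, 0, -0.001, 0.067, 0, 0, 0]}}

```text
t: 17.8
tool_pos: [0.4641, -0.0517, 0.2083]
tool_rot: [0.285, -3.128, 0.002]
contact_force: [-0.2, -0.3, -1.5]
opening: 0.0112
grip_force: 60.5
```

Run:
```python
from h import *
st();print(E@ctrl.get_obs()["tool_pos"][:2])
X,im=scloud("scene",9)
R=X[(X[:,0]>.51)&(X[:,0]<.57)&(X[:,1]>-.2)&(X[:,1]<-.155)&(X[:,2]>.17)&(X[:,2]<.225)];print(np.median(R,0))
```

```text
t 17.8 pos [ 0.4641 -0.0517  0.2083] yaw 100.43 F [-0.17 -0.34 -1.48] open 0.0112 grip 60.5
[ 0.44715669 -0.13459661]
[ 0.54035932 -0.17894266  0.2107219 ]
```

Emit:
{"api": "apply_moves", "payload": {"rows": [0, 0, 0.002, 0, 0, 0, 0, 0, 0.004, 0, 0, 0, 0, 0, 0.006, 0, 0, 0, 0, 0, 0.006, 0, 0, 0, 0, 0, 0.006, 0, 0, 0]}}

```text
t: 18.35
tool_pos: [0.464, -0.0516, 0.2045]
tool_rot: [0.285, -3.128, 0.002]
contact_force: [-0.4, -0.5, -1.5]
opening: 0.0109
grip_force: 60.5
```

Emit:
{"api": "apply_moves", "payload": {"rows": [0, 0, 0.002, 0, 0, 0, 0, 0, 0.004, 0, 0, 0, 0, 0, 0.006, 0, 0, 0, 0, 0, 0.006, 0, 0, 0, 0, 0, 0.006, 0, 0, 0]}}

```text
t: 18.85
tool_pos: [0.464, -0.0516, 0.2009]
tool_rot: [0.285, -3.128, 0.002]
contact_force: [0.2, 0.4, -1.3]
opening: 0.0111
grip_force: 60.5
```

Emit:
{"api": "apply_moves", "payload": {"rows": [0, 0, 0.002, 0, 0, 0, 0, 0, 0.003, 0, 0, 0, 0, 0, 0.004, 0, 0, 0, 0, 0, 0.004, 0, 0, 0, 0, 0, 0.004, 0, 0, 0]}}

```text
t: 19.35
tool_pos: [0.4642, -0.0517, 0.1989]
tool_rot: [0.286, -3.128, 0.002]
contact_force: [0.4, -0.1, 0.4]
opening: 0.011
grip_force: 60.7
```

Emit:
{"api": "apply_moves", "payload": {"rows": [0, 0, 0, 0, 0, 0, 0, 0, 0, 0, 0, 0, 0, 0, 0, 0, 0, 0, 0, 0, 0, 0, 0, 0, 0, 0, 0, 0, 0, 0, 0, 0, 0, 0, 0, 0], "grip": 0.45}}

```text
t: 19.95
tool_pos: [0.464, -0.0516, 0.1986]
tool_rot: [0.285, -3.128, 0.002]
contact_force: [-0.4, -0.8, -0.5]
opening: 0.0383
grip_force: 0.0
```

Run:
```python
from h import *
st()
X,im=scloud("scene",10);cv2.imwrite("pics/c10.png",cv2.resize(im[150:250,250:350],(600,600),interpolation=2))
```

```text
t 19.9 pos [ 0.464  -0.0516  0.1986] yaw 100.43 F [-0.44 -0.81 -0.45] open 0.0383 grip 0.0
```

View pics/c10.png

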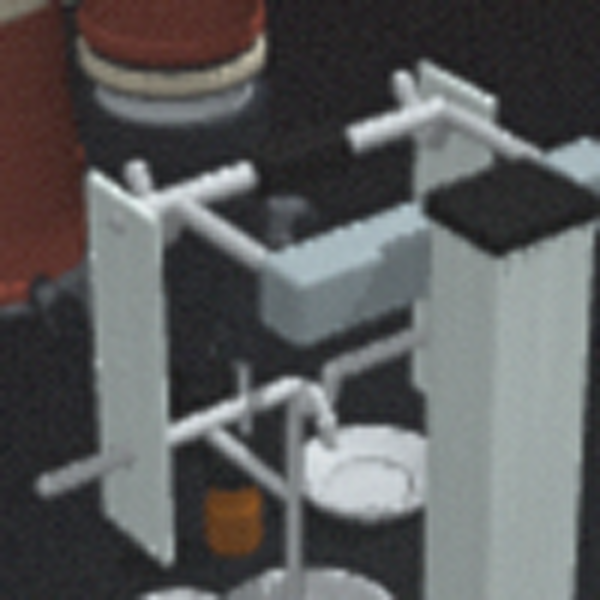

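The hook's arch sits over the dip with its top about level with the rod (crop (295,385)), so it is home, and the pan hangs free between the open fingers. Withdrawing upward, then back.

Emit:
{"api": "apply_moves", "payload": {"rows": [0, 0, -0.01, 0, 0, 0, 0, 0, -0.03, 0, 0, 0, 0, 0, -0.05, 0, 0, 0, 0, 0, -0.08, 0, 0, 0, 0, 0, -0.11, 0, 0, 0, 0.03, 0, -0.14, 0, 0, 0, 0.06, 0, -0.18, 0, 0, 0, 0.08, 0, -0.22, 0, 0, 0, 0.08, 0, -0.26, 0, 0, 0, 0.08, 0, -0.3, 0, 0, 0, 0.08, 0, -0.3, 0, 0, 0, 0.08, 0, -0.3, 0, 0, 0, 0.08, 0, -0.3, 0, 0, 0, 0.08, 0, -0.3, 0, 0, 0]}}

```text
t: 21.4
tool_pos: [0.4166, -0.06, 0.3771]
tool_rot: [0.285, -3.125, 0.0]
contact_force: [0.2, -0.5, -0.2]
opening: 0.0381
grip_force: 0.0
```

Emit:
{"api": "apply_moves", "payload": {"rows": [0, 0, 0, 0, 0, 0, 0, 0, 0, 0, 0, 0, 0, 0, 0, 0, 0, 0, 0, 0, 0, 0, 0, 0, 0, 0, 0, 0, 0, 0, 0, 0, 0, 0, 0, 0, 0, 0, 0, 0, 0, 0, 0, 0, 0, 0, 0, 0, 0, 0, 0, 0, 0, 0, 0, 0, 0, 0, 0, 0, 0, 0, 0, 0, 0, 0, 0, 0, 0, 0, 0, 0, 0, 0, 0, 0, 0, 0, 0, 0, 0, 0, 0, 0, 0, 0, 0, 0, 0, 0, 0, 0, 0, 0, 0, 0, 0, 0, 0, 0, 0, 0, 0, 0, 0, 0, 0, 0, 0, 0, 0, 0, 0, 0, 0, 0, 0, 0, 0, 0]}}

```text
t: 23.4
tool_pos: [0.417, -0.0601, 0.3787]
tool_rot: [0.286, -3.128, 0.002]
contact_force: [-0.3, 0.0, 0.3]
opening: 0.0384
grip_force: 0.0
```

Emit:
{"api": "apply_moves", "payload": {"rows": [0, 0, 0, 0, 0, 0, 0, 0, 0, 0, 0, 0, 0, 0, 0, 0, 0, 0, 0, 0, 0, 0, 0, 0, 0, 0, 0, 0, 0, 0, 0, 0, 0, 0, 0, 0, 0, 0, 0, 0, 0, 0, 0, 0, 0, 0, 0, 0, 0, 0, 0, 0, 0, 0, 0, 0, 0, 0, 0, 0, 0, 0, 0, 0, 0, 0, 0, 0, 0, 0, 0, 0, 0, 0, 0, 0, 0, 0, 0, 0, 0, 0, 0, 0, 0, 0, 0, 0, 0, 0, 0, 0, 0, 0, 0, 0, 0, 0, 0, 0, 0, 0, 0, 0, 0, 0, 0, 0, 0, 0, 0, 0, 0, 0, 0, 0, 0, 0, 0, 0]}}

```text
t: 25.4
tool_pos: [0.4169, -0.0601, 0.3786]
tool_rot: [0.285, -3.128, 0.002]
contact_force: [1.0, 0.6, 0.4]
opening: 0.0384
grip_force: 0.0
```

Emit:
{"api": "apply_moves", "payload": {"rows": [0, 0, 0, 0, 0, 0, 0, 0, 0, 0, 0, 0, 0, 0, 0, 0, 0, 0, 0, 0, 0, 0, 0, 0, 0, 0, 0, 0, 0, 0, 0, 0, 0, 0, 0, 0, 0, 0, 0, 0, 0, 0, 0, 0, 0, 0, 0, 0, 0, 0, 0, 0, 0, 0, 0, 0, 0, 0, 0, 0, 0, 0, 0, 0, 0, 0, 0, 0, 0, 0, 0, 0, 0, 0, 0, 0, 0, 0, 0, 0, 0, 0, 0, 0, 0, 0, 0, 0, 0, 0, 0, 0, 0, 0, 0, 0, 0, 0, 0, 0, 0, 0, 0, 0, 0, 0, 0, 0, 0, 0, 0, 0, 0, 0, 0, 0, 0, 0, 0, 0]}}

```text
t: 27.4
tool_pos: [0.417, -0.0601, 0.3786]
tool_rot: [0.285, -3.128, 0.002]
contact_force: [-0.0, 0.4, -0.9]
opening: 0.0381
grip_force: 0.0
```

Run:
```python
from h import *
st()
I=[ctrl.get_image("scene")[0].astype(int)[150:290,250:350] for _ in range(12)]
print("motion between frames",[int((abs(I[k]-I[0]).sum(2)>60).sum()) for k in range(1,12)])
im=ctrl.get_image("scene")[0];cv2.imwrite("pics/c11.png",cv2.resize(im[150:290,230:370],(600,600),interpolation=2))
```

```text
t 27.4 pos [ 0.417  -0.0601  0.3786] yaw 100.42 F [-0.02  0.38 -0.89] open 0.0381 grip 0.0
motion between frames [0, 0, 0, 0, 0, 0, 0, 0, 0, 0, 0]
```

View pics/c11.png

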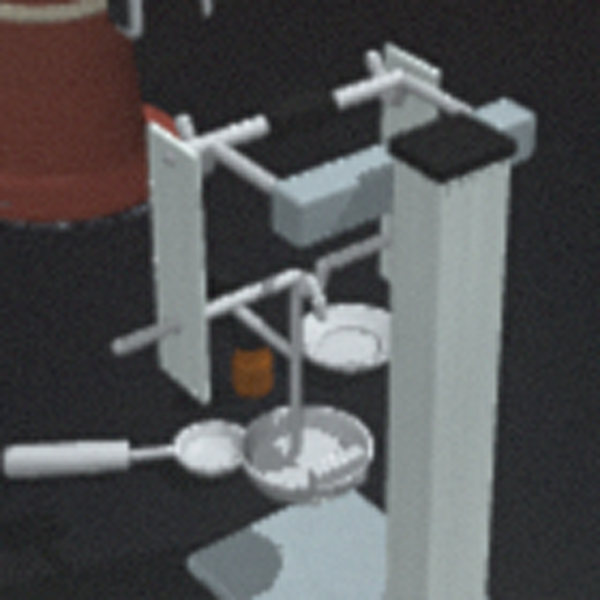

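The pan hangs free and motionless, its hook home in the dip (crop (297,280)); the frame sits in both hooks and the gripper is clear.

```bash
python3 -c "
from station import ctrl;print(ctrl.finish_job())"
```

```text
the job is handed in; nothing more can be done
None
```

The job is handed in: the frame hangs in both hooks of the balance, the pan hangs still with its hook home in the dip, and the gripper was clear of everything at about 28 s.

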